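# File the sprayed sample panel through the slot of the sample box

## Robot

A 7-joint arm with a two-finger parallel gripper is mounted at the origin on the work surface. World frame = base frame: x ahead of the robot, y to its left, z up, the work surface at z = 0. Lengths are in mm, angles in rad, forces in N, time in s.
With the tool pointing down it reaches from about 400 to 875 mm from the base axis. Payload 4.4 kg.
Tool frame: the origin (TCP) lies midway between the tips of the shut fingers; the grasp point (between the pads) lies ctrl.grip_depth behind it (ctrl.grip_depth is the distance from the TCP to the grasp point, in mm); z points along the fingers, y is the line along which they close (so a half turn about z gives the same grasp; the last joint's range is limited). The gripper opens to 85 mm and grips with 20 to 120 N. Pads are 22 mm wide; open, the fingers measure 114 mm over their backs; the gripper's body (76 mm by 85 mm) begins 54 mm behind the grasp point. The pads swing forward as they close: fully open they stand 13 mm farther back than shut.
Start: joints at [-1.277, 0.628, 0.038, 1.517, -0.027, 0.996, -0.02], TCP at [228.834, 608.402, 231.313] pointing down, gripper open.
Joint ranges: [-3.06, 3.06], [-0.37, 2.12], [-1.25, 1.32], [0.18, 2.47], [-1.1, 4.24], [0.23, 1.98], [-2.94, 2.94]. Speed limits (rad/s): [2.57, 2.57, 3.14, 3.14, 3.14, 3.14, 3.14].

## Interface

Orientations are given as [roll, pitch, yaw] about the fixed x, y, z axes, in that order (R = Rz(yaw) Ry(pitch) Rx(roll)).
In Python, from cell import ctrl gives the robot as it stands.
- The arm moves only by the tool carry_out, never from a script. Its argument "deltas" is one flat list of numbers, 7 for each row, row after row: the turn, a rotation vector about the tool's x, y, z in degrees, then the shift along the tool's x, y, z in m, then the closure, from -1 (fully open) to 1 (shut). In form: [wx, wy, wz, dx, dy, dz, claw, wx, wy, wz, dx, dy, dz, claw, ...]. A call has 1 to 12 rows; each row shifts and turns the commanded pose from where the row before left it, along the tool's axes as they then stand; what a row does not reach is not made up. A row lasts 1/8 s, in which the tool goes at most 62.5 mm and 10.7 degrees, less where a joint would pass 70% of its speed; a pose out of reach is approached as far as the arm can. A call with a gripper value outside its range is refused whole. The fingers move at their own pace and stop on an object; the grip force is fixed at half the most. Time passes only in rows, so rows that do not move let the fingers close. It gives the time, the measured TCP pose, the force, the opening and the grip force at its end, in the units of the state.
- ctrl.read_state(): the state, without advancing time (a new reading comes with each control period).
- ctrl.get_image(name): name is "scene" or "top"; returns the picture (480x640x3 uint8, red, green, blue); there is no depth.
- ctrl.calibration(name): a dict with "mtx" (3x3 intrinsics, pixels), "R" (3x3) and "t" (3): a world point X has camera coordinates R X + t. Camera axes: x right, y down, z forward; pixel columns grow to the right and rows downward; lengths in mm; the calibration is good to about 2 mm. A picture is of the moment at which its call begins. calibration takes no time and is no camera call.
- ctrl.finish_job(): hands the job in; it is judged then, once.
The state is a dict: "clock": time; "qpos": joint angles; "qd": joint speeds; "tau": joint torques, N m; "eef_pos": TCP position; "tool_rot": TCP orientation; "force": force on the tool from outside, world axes, zero at the start; "torque": the same for the moment, N m; "width": finger opening in mm; "gripper_force": force on a finger pad.
Only numpy, scipy, OpenCV 4.12 (cv2) and the standard library are available. Lean on these libraries where they do the work, as an engineer would, in place of code of your own. Each camera call takes 0.05 s, during which the arm holds its last target. There are 200 camera calls.

## Task

Take the taller of the two sample panels out of the wooden drying rack and post it upright, long way down, through the slot in the top of the grey filing box; its slotted plate is adjustable and sits a little nearer or farther each time, so feel for the slot with the panel. Push it all the way home against the sprung pad until it stands on the floor of the box, gently - pushing with no more than about 15 N at any time - then let go of it and leave the other things where they are.

Things in the scene. Friction and masses are not known exactly. Their poses are not given: they have to be found in the camera images.
- panel: The taller sample panel, bare light wood, 10 mm thick (its x), 70 mm wide (its y), 110 mm tall (its z), about 60 g (40 to 85 g). Origin: centre of its lower edge face. It stands upright and loose in one of the rack's two grooves, its foot 12 mm above the bench, its lowest 22 mm hidden between the groove's cheeks (cheek tops 34 mm above the bench).
- panel_top (a point): Centre of the top edge face of the taller panel, 110 mm above its origin; same axes as the panel.
- short_panel: The other sample panel, not to be disturbed: same wood, 10 x 70 x 75 mm tall, standing in the rack's other groove. Origin: centre of its lower edge face.
- rack: Fixed wooden drying rack, 160 (x) x 100 (y) mm, 34 mm high, with two grooves along its y, 14 mm wide and 22 mm deep, at x = -45 and +45 mm, one panel in each (either may be in either). Origin: centre of its underside, on the bench.
- box: Fixed grey steel filing box, 170 (x) x 150 (y) mm. Origin: centre of its underside, on the bench. On it lies a bare steel plate (100 x 120 mm, upper face 112 mm above the bench) with the slot. The plate is adjustable and is screwed down off centre along the box's x only, by up to 14 mm either way; this shift is not in the reported poses of box, slot, ears or pad. Along y and in yaw it is true.
- slot (a point): Nominal slot centre at the plate's upper face, 112 mm above the box's origin; box axes (x across the slot, y along it, z up). The slot is 12 mm across (x) and 75 mm long (y), sharp-edged, with a throat 40 mm deep below the plate. The true slot, with ears and pad, is shifted along x by -14 to +14 mm from here.
- ears (a point): Nominal point midway between two guide ears that stand 12 mm above the plate on the slot's far (+x) side, at its ends (each 17 mm wide, 20 to 37 mm from the middle along y, 4 mm thick). Their near faces are flush with the far wall of the slot: a panel held with its foot a few mm over the plate and moved to +x meets them when its far face is in line with that wall.
- pad_ramp (a point): Nominal upper end of the sprung rubber pad in the throat's near (-x) wall, 9 mm below the plate's upper face, 30 mm wide. The ramp takes 19 mm to stand 5 mm into the slot. The pad presses the panel to the far wall with 2 to 3 N and holds it by friction: pushing the panel down takes up to about 9 N, and let go part-way it stays there.
- box_floor (a point): Centre of the inside floor of the box, 106 mm below the plate's upper face: it stops the panel when its top edge stands 4 mm above the plate; the force then rises at once.
- tin: Bystander: closed steel paint tin with a paper label, 84 mm across, 120 mm tall. Origin: centre of its underside.
- jar: Bystander: amber glass jar with black cap, 66 mm across, 100 mm tall. Origin: centre of its underside.
- stirrer: Bystander: flat spatula for stirring, lying on the bench. Origin: centre of its underside.

How it is judged (in metres and radians):
On the way:
1. the taller panel's foot is inside the slot, the panel upright, its foot at least 15 mm below the plate (x of panel_top in the frame of slot between -0.018 and 0.018 m and y of panel_top in the frame of slot between -0.008 and 0.008 m and z of panel_top in the frame of slot below 0.095 m and angle between panel's own z axis and vertical below 0.15 rad), for 0.1 s.
At the end, for the whole second after the job is handed in: The taller panel stands in the slot of the box, upright (within 0.1 rad), pushed home: its top edge at most 7 mm above the slotted plate (4 mm when fully home), within 18 mm across and 8 mm along of the nominal slot centre, at rest and released (x of panel_top in the frame of slot between -0.018 and 0.018 m and y of panel_top in the frame of slot between -0.008 and 0.008 m and z of panel_top in the frame of slot between -0.003 and 0.007 m and angle between panel's own z axis and vertical below 0.1 rad and linear speed of panel below 0.01 m/s); the robot touches nothing.
It fails at once if the contact forces between panel and box, the squeeze of the pad included, add up to more than 30 N (contact force between panel and box above 30 N).
It fails at once if the robot presses on the box with more than 30 N (contact force between any of the arm, the fingers and box above 30 N).
It fails at once if another thing is moved by more than 15 mm (distance of any of short_panel, tin, jar, stirrer from where it was at the start of the episode above 0.015 m).
It also fails if it takes over 59 s, if anything falls off the work surface, if the arm or the gripper's body presses on something with over 40 N, if the wrist force passes 120 N, or if a joint passes its speed limit or range.

## Working session

There is one attempt and no reset: what is moved stays moved. The work goes in short steps, Python scripts to look and compute and a tool call to move; the robot and the scene stay as the last step left them, time stands still between calls to the robot, and variables do not carry over. Pictures are saved under pics/ and viewed, at most 10 in all, crops included, and the job is handed in when it is done.

Besides the shell and the picture viewer there is one more tool, called by a JSON object that holds its "op" and its "data", one argument or row to a line. carry_out: Moves the arm, as the interface text tells. Its arguments: {"type":"object","properties":{"deltas":{"type":"array"}},"required":["deltas"]}

```bash
mkdir -p pics; python3 - <<'E'
from cell import ctrl
import cv2,numpy as np
for n in("scene","top"):
    im=ctrl.get_image(n); cv2.imwrite(f"pics/{n}0.png",im[:,:,::-1]); c=ctrl.calibration(n); print(n,{k:np.round(v,3).tolist() for k,v in c.items()})
s=ctrl.read_state(); print({k:np.round(v,3).tolist() for k,v in s.items()}, ctrl.grip_depth)
E
```

```text
scene {'mtx': [[451.974, 0.0, 319.511], [0.0, 451.974, 234.761], [0.0, 0.0, 1.0]], 'R': [[0.365, 0.931, 0.002], [0.565, -0.22, -0.795], [-0.739, 0.292, -0.607]], 't': [-219.84, -271.264, 1833.61]}
top {'mtx': [[511.574, 0.0, 319.644], [0.0, 511.574, 233.375], [0.0, 0.0, 1.0]], 'R': [[0.007, -1.0, 0.023], [-0.988, -0.01, -0.154], [0.154, -0.021, -0.988]], 't': [-36.007, 624.868, 1457.968]}
{'clock': 0.1, 'qpos': [-1.277, 0.629, 0.038, 1.518, -0.027, 0.996, -0.02], 'qd': [-0.0, -0.002, 0.001, -0.002, 0.003, 0.001, -0.001], 'tau': [0.004, -56.452, 1.231, -19.397, 0.011, 0.005, -0.0], 'eef_pos': [228.631, 607.86, 230.499], 'tool_rot': [-3.14, -0.0, 2.782], 'force': [-0.737, -0.551, 0.248], 'torque': [-0.032, -0.045, -0.043], 'gripper_force': 0.0, 'width': 85.344} 18.700000000000003
```

View pics/scene0.png

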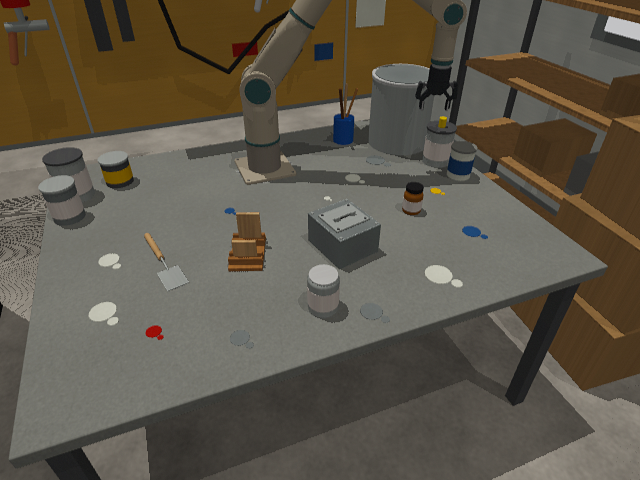

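View pics/top0.png

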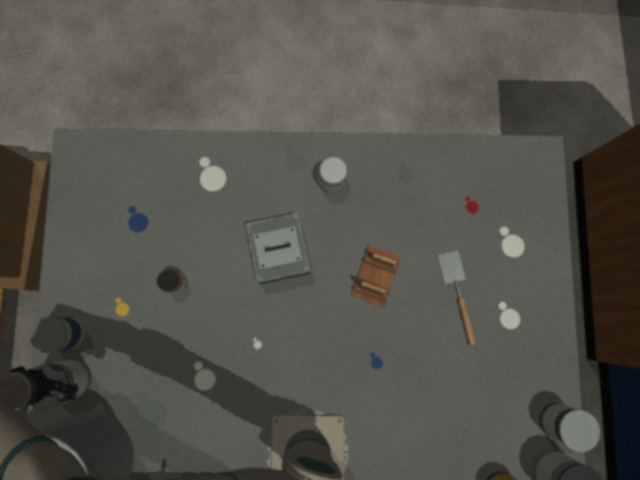

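The scene view has the rack at (247,245), with the taller panel behind at (249,224), and the box at (344,230). In the top view the rack is at (376,275), the box at (278,247), the tin at (332,172) and the jar at (171,280). Next I'll zoom in on the rack and box.

```bash
python3 - <<'E'
import cv2,numpy as np
s=cv2.imread("pics/scene0.png");t=cv2.imread("pics/top0.png")
def c(im,x,y,w=80,h=60): 
    o=cv2.resize(im[y:y+h,x:x+w],(400,300),interpolation=cv2.INTER_CUBIC); return cv2.convertScaleAbs(o,alpha=1.3)
cv2.imwrite("pics/z1.png",np.vstack([np.hstack([c(t,335,243),c(t,240,205,107,80)]),np.hstack([c(s,205,208,90,67),c(s,300,195,93,70)])]))
E
```

```text
(no output)
```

View pics/z1.png

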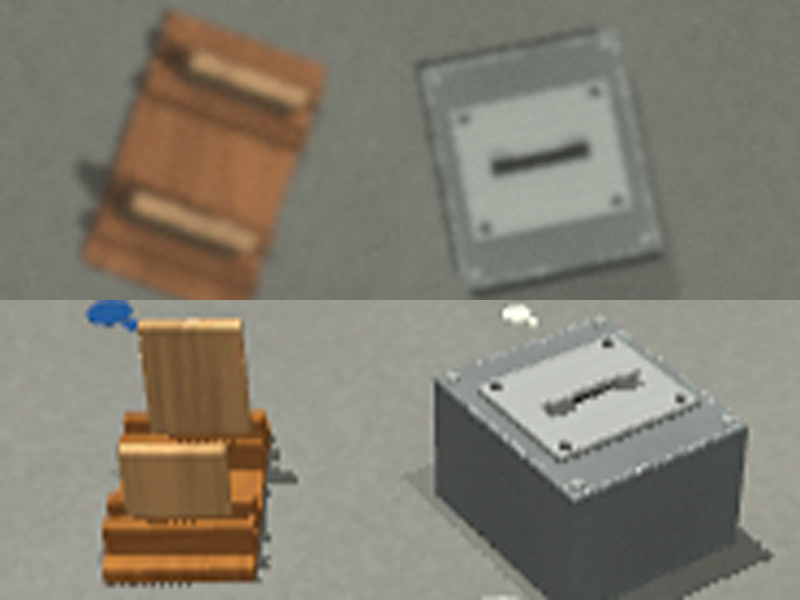

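The top crop shows the taller panel in the lower groove, at about (374,287) in the top view. The short one is in the upper groove at about (384,259). The slot is at about (278,246), and its ears are on the upper (far, +x) side. Now I'll measure.

```bash
cat > h.py <<'E'
import cv2,numpy as np
from cell import ctrl
def ray(n,p):
    c=ctrl.calibration(n);R=np.array(c["R"]);t=np.array(c["t"]).ravel()
    d=R.T@np.linalg.inv(np.array(c["mtx"]))@np.array([p[0],p[1],1.]);return -R.T@t,d/np.linalg.norm(d)
def onz(n,p,z):
    o,d=ray(n,p);return o+d*(z-o[2])/d[2]
def proj(n,X):
    c=ctrl.calibration(n);v=np.array(c["mtx"])@(np.array(c["R"])@np.array(X)+np.array(c["t"]).ravel());return v[:2]/v[2]
def tri(ps,pt):
    (a,d),(b,e)=ray("scene",ps),ray("top",pt)
    s=np.linalg.lstsq(np.c_[d,-e],b-a,rcond=None)[0];P=a+s[0]*d;Q=b+s[1]*e
    return (P+Q)/2,np.linalg.norm(P-Q)
def blobs(im,roi,lo,hi,amin=20):
    x,y,w,h=roi;k=4
    z=cv2.resize(im[y:y+h,x:x+w],None,fx=k,fy=k,interpolation=cv2.INTER_CUBIC)
    m=cv2.inRange(cv2.cvtColor(z,cv2.COLOR_BGR2HSV),lo,hi)
    cs,_=cv2.findContours(m,cv2.RETR_EXTERNAL,cv2.CHAIN_APPROX_NONE)
    out=[(c.reshape(-1,2)+.5)/k-.5+[x,y] for c in cs if cv2.contourArea(c)>amin*k*k]
    return out
E
python3 - <<'E'
from h import *
np.set_printoptions(precision=1,suppress=True)
s=cv2.imread("pics/scene0.png");t=cv2.imread("pics/top0.png")
hs=cv2.cvtColor(s,cv2.COLOR_BGR2HSV);ht=cv2.cvtColor(t,cv2.COLOR_BGR2HSV)
for p in[(374,287),(384,259),(378,272)]:print("top",p,ht[p[1],p[0]])
for p in[(248,214),(248,225),(245,249),(245,238),(245,267)]:print("sc",p,hs[p[1],p[0]])
for p in[(278,230),(278,216),(250,290),(278,270),(278,278),(276,246)]:print("box",p,ht[p[1],p[0]])
print("slot cut",ht[236:258,278,2]); print("panel cut",ht[278:296,374].tolist())
for c in blobs(t,(335,243,80,65),(5,60,110),(25,150,255)):
    r=cv2.minAreaRect(c.astype(np.float32));print("top light",r)
for c in blobs(s,(205,200,90,75),(5,40,110),(25,150,255)):
    r=cv2.minAreaRect(c.astype(np.float32));print("sc light",r,cv2.boundingRect(c.astype(np.float32)))
for c in blobs(t,(235,200,90,95),(0,0,125),(180,60,255)):
    r=cv2.minAreaRect(c.astype(np.float32));print("plate",r)
for c in blobs(t,(335,243,80,65),(3,60,50),(25,255,255),200):
    r=cv2.minAreaRect(c.astype(np.float32));print("rack",r)
E
```

```text
top (374, 287) [ 15 107 131]
top (384, 259) [ 16 109 138]
top (378, 272) [ 13 143 116]
sc (248, 214) [ 17 136 120]
sc (248, 225) [ 15 135  87]
sc (245, 249) [ 15 137  95]
sc (245, 238) [ 14 180  85]
sc (245, 267) [ 15 176 152]
box (278, 230) [ 47  15 123]
box (278, 216) [48 17 75]
box (250, 290) [34 19 92]
box (278, 270) [60 11 90]
box (278, 278) [48 16 80]
box (276, 246) [48 18 70]
slot cut [130 131 130 131 132 132 130 128 116  88  59  50  65  93 120 128 131 131
 131 133 132 133]
panel cut [[13, 139, 114], [13, 140, 115], [13, 142, 115], [13, 137, 115], [12, 136, 114], [13, 137, 104], [13, 125, 94], [15, 115, 102], [15, 111, 122], [15, 107, 131], [15, 104, 125], [16, 106, 103], [16, 105, 78], [16, 104, 66], [14, 113, 72], [14, 127, 84], [12, 133, 94], [12, 137, 95]]
top light ((373.9469299316406, 286.4332275390625), (25.749048233032227, 4.97424840927124), 20.556047439575195)
top light ((381.00128173828125, 277.8233947753906), (21.404132843017578, 16.22455596923828), 19.855215072631836)
top light ((365.4466857910156, 271.7889404296875), (8.832328796386719, 13.97139835357666), 13.240518569946289)
top light ((383.2513427734375, 254.9785614013672), (31.56719970703125, 9.180936813354492), 19.8406982421875)
sc light ((243.09901428222656, 240.75990295410156), (24.35353660583496, 5.099565505981445), 5.710592269897461) (230, 237, 26, 6)
sc light ((247.5, 212.875), (3.0, 23.75), 90.0) (235, 211, 25, 4)
plate ((277.05712890625, 247.1663360595703), (33.64588165283203, 41.77188491821289), 78.50343322753906)
rack ((375.7398681640625, 275.56005859375), (35.87335205078125, 54.90261459350586), 19.334808349609375)
```

```bash
python3 - <<'E'
from h import *
np.set_printoptions(precision=1,suppress=True)
s=cv2.imread("pics/scene0.png");t=cv2.imread("pics/top0.png")
P,e=tri((247.5,212.9),(373.95,286.43));print("tall top",P,e)
P,e=tri((243.1,240.0),(384.0,259.0));print("short top approx",P,e)
def rectw(n,c,z):
    w=np.array([onz(n,p,z)[:2] for p in c]);r=cv2.minAreaRect(w.astype(np.float32))
    b=cv2.boxPoints(r);e=b[1]-b[0],b[2]-b[1];l=max(e,key=np.linalg.norm)
    return w,np.array(r[0]),np.array(r[1]),np.degrees(np.arctan2(l[1],l[0]))
c=max(blobs(t,(360,276,30,22),(14,60,100),(25,123,255)),key=len)
print("tall top rect@122",rectw("top",c,122)[1:])
for cc in blobs(t,(335,243,80,65),(3,60,50),(25,255,255),200): print("rack@34",rectw("top",cc,34)[1:])
for cc in blobs(t,(235,200,90,95),(0,0,110),(180,60,255),200): print("plate@112",rectw("top",cc,112)[1:])
for cc in blobs(t,(262,236,32,20),(0,0,0),(180,255,92),8): print("slot@112",rectw("top",cc,112)[1:], cc.mean(0)); st=cv2.minAreaRect(cc.astype(np.float32))
print(st)
hs=cv2.cvtColor(s,cv2.COLOR_BGR2HSV)
print(hs[206:228,322:368,2])
for cc in blobs(s,(305,195,75,50),(0,0,118),(180,60,255),50): print("plate scene@112",rectw("scene",cc,112)[1:])
# bright plate in scene: quad
E
```

```text
tall top [ 466.8 -180.1  123.4] 0.45613185513137383
short top approx [ 546.6 -215.4   88. ] 3.1147912771715287
tall top rect@122 (array([ 465.6, -179.5]), array([72.7, 13.4]), np.float32(69.42147))
rack@34 (array([ 504.5, -197.1]), array([105.2, 162.1]), np.float32(-19.862864))
plate@112 (array([575.4,  89.7]), array([100.9, 121.5]), np.float32(-77.50684))
slot@112 (array([575.8,  89.8]), array([13.5, 74.4]), np.float32(-77.184746)) [277. 247.]
((277.0957336425781, 246.86343383789062), (4.784247398376465, 26.627655029296875), 77.90524291992188)
[[118 118 117 ... 119 120 120]
 [130 126 128 ... 119 119 120]
 [119 117 118 ... 119 119 121]
 ...
 [123 114 111 ... 113 113 112]
 [ 72 104 140 ... 111 111 112]
 [ 52  68 129 ... 111 110 110]]Traceback (most recent call last):
  File "<stdin>", line 18, in <module>
  File "<stdin>", line 7, in rectw
  File "h.py", line 7, in onz
    o,d=ray(n,p);return o+d*(z-o[2])/d[2]
        ~~~^^^^^
  File "h.py", line 4, in ray
    c=ctrl.calibration(n);R=np.array(c["R"]);t=np.array(c["t"]).ravel()
ValueError: time passes only in moves, steps and waits
```

```bash
cat > plan.py <<'E'
import numpy as np
def rows(start,wps,claw):
    """start (x,y,z mm, yaw deg), tool down; rows in tool axes"""
    p=np.array(start[:3],float);y=start[3]
    for w in wps:
        a=np.radians(y);d=np.array(w[:3])-p
        t=[np.cos(a)*d[0]+np.sin(a)*d[1],np.sin(a)*d[0]-np.cos(a)*d[1],-d[2]]
        print([0,0,round(-(w[3]-y),2)]+[round(v/1000,4) for v in t]+[claw]);p=np.array(w[:3],float);y=w[3]
E
python3 - <<'E'
from plan import *
import numpy as np
s=(228.6,607.9,230.5,159.4);w=[]
for f in np.linspace(0,1,17)[1:]:
    az=np.radians(69.4-90.5*f);r=649.5-149.9*f;w.append((r*np.cos(az),r*np.sin(az),230.5-40*f,159.4-89.3*f))
rows(s,w,-1)
E
```

```text
[0, 0, np.float64(5.58), np.float64(-0.063), np.float64(-0.0124), np.float64(0.0025), -1]
[0, 0, np.float64(5.58), np.float64(-0.0622), np.float64(-0.0125), np.float64(0.0025), -1]
[0, 0, np.float64(5.58), np.float64(-0.0612), np.float64(-0.0126), np.float64(0.0025), -1]
[0, 0, np.float64(5.58), np.float64(-0.0603), np.float64(-0.0126), np.float64(0.0025), -1]
[0, 0, np.float64(5.58), np.float64(-0.0593), np.float64(-0.0126), np.float64(0.0025), -1]
[0, 0, np.float64(5.58), np.float64(-0.0584), np.float64(-0.0126), np.float64(0.0025), -1]
[0, 0, np.float64(5.58), np.float64(-0.0575), np.float64(-0.0127), np.float64(0.0025), -1]
[0, 0, np.float64(5.58), np.float64(-0.0565), np.float64(-0.0127), np.float64(0.0025), -1]
[0, 0, np.float64(5.58), np.float64(-0.0556), np.float64(-0.0127), np.float64(0.0025), -1]
[0, 0, np.float64(5.58), np.float64(-0.0546), np.float64(-0.0127), np.float64(0.0025), -1]
[0, 0, np.float64(5.58), np.float64(-0.0537), np.float64(-0.0127), np.float64(0.0025), -1]
[0, 0, np.float64(5.58), np.float64(-0.0528), np.float64(-0.0127), np.float64(0.0025), -1]
[0, 0, np.float64(5.58), np.float64(-0.0518), np.float64(-0.0128), np.float64(0.0025), -1]
[0, 0, np.float64(5.58), np.float64(-0.0509), np.float64(-0.0128), np.float64(0.0025), -1]
[0, 0, np.float64(5.58), np.float64(-0.0499), np.float64(-0.0128), np.float64(0.0025), -1]
[0, 0, np.float64(5.58), np.float64(-0.049), np.float64(-0.0128), np.float64(0.0025), -1]
```

{"op": "carry_out", "data": {
  "deltas": [0,0,5.5,-0.058,-0.012,0,-1,0,0,5.5,-0.058,-0.012,0,-1,0,0,5.5,-0.058,-0.012,0,-1,0,0,5.5,-0.058,-0.012,0,-1,0,0,5.5,-0.058,-0.012,0,-1,0,0,5.5,-0.058,-0.012,0,-1,0,0,5.5,-0.057,-0.012,0,-1,0,0,5.5,-0.056,-0.012,0,-1]
}}

```text
clock: 1.1
eef_pos: [515.5, 246.8, 231.0]
tool_rot: [-3.141, 0.0, 2.01]
force: [0.9, 0.2, -0.0]
width: 85.2
gripper_force: 0.0
```

```bash
sed -i 's/round(v\/1000,4)/round(float(v)\/1000,4)/;s/round(-(w/round(float(-(w/;s/-y),2)/-y)),2)/' plan.py; python3 - <<'E'
from plan import *
from cell import ctrl
s=ctrl.read_state(); p=s["eef_pos"];print(p,s["tool_rot"])
s=(*p,np.degrees(s["tool_rot"][2]));w=[]
for f in np.linspace(0,1,10)[1:]:
    a0=np.degrees(np.arctan2(p[1],p[0]));r0=np.hypot(p[0],p[1])
    az=np.radians(a0+(-21.1-a0)*f);r=r0+(499.5-r0)*f;w.append((r*np.cos(az),r*np.sin(az),p[2]-30*f,s[3]+(70-s[3])*f))
rows(s,w,-1)
E
```

```text
[515.48979418 246.77466102 230.97810029] [-3.14145583e+00  2.58249133e-04  2.01041525e+00]
[0, 0, 5.02, -0.051, -0.01, 0.0033, -1]
[0, 0, 5.02, -0.0503, -0.0101, 0.0033, -1]
[0, 0, 5.02, -0.0495, -0.0102, 0.0033, -1]
[0, 0, 5.02, -0.0488, -0.0103, 0.0033, -1]
[0, 0, 5.02, -0.048, -0.0104, 0.0033, -1]
[0, 0, 5.02, -0.0472, -0.0105, 0.0033, -1]
[0, 0, 5.02, -0.0465, -0.0106, 0.0033, -1]
[0, 0, 5.02, -0.0457, -0.0107, 0.0033, -1]
[0, 0, 5.02, -0.045, -0.0108, 0.0033, -1]
```

{"op": "carry_out", "data": {
  "deltas": [0,0,5,-0.051,-0.01,0.003,-1,0,0,5,-0.05,-0.01,0.003,-1,0,0,5,-0.0495,-0.01,0.003,-1,0,0,5,-0.049,-0.01,0.003,-1,0,0,5,-0.048,-0.0105,0.003,-1,0,0,5,-0.047,-0.0105,0.003,-1,0,0,5,-0.0465,-0.0105,0.003,-1,0,0,5,-0.0455,-0.0105,0.004,-1,0,0,5.2,-0.045,-0.011,0.004,-1,0,0,0,0,0,0,-1,0,0,0,0,0,0,-1]
}}

```text
clock: 2.48
eef_pos: [468.0, -177.0, 202.1]
tool_rot: [-3.141, -0.001, 1.226]
force: [0.7, 0.5, 0.3]
width: 85.3
gripper_force: 0.0
```

```bash
python3 - <<'E'
from plan import *
from cell import ctrl
import cv2
s=ctrl.read_state(); p=s["eef_pos"];print(p,s["tool_rot"],np.degrees(s["tool_rot"][2]))
rows((*p,np.degrees(s["tool_rot"][2])),[(466,-180,p[2],70),(466,-180,92,70)],-1)
E
```

```text
[ 467.99588471 -176.97487859  202.11764271] [-3.14116288e+00 -6.34835510e-04  1.22562546e+00] 70.22316613460603
[0, 0, 0.22, -0.0035, -0.0009, -0.0, -1]
[0, 0, 0.0, 0.0, 0.0, 0.1101, -1]
```

{"op": "carry_out", "data": {
  "deltas": [0,0,0.2,-0.0035,-0.001,0.02,-1,0,0,0,0,0,0.025,-1,0,0,0,0,0,0.025,-1,0,0,0,0,0,0.02,-1,0,0,0,0,0,0.02,-1,0,0,0,0,0,0,-1,0,0,0,0,0,0,1,0,0,0,0,0,0,1,0,0,0,0,0,0,1,0,0,0,0,0,0,1,0,0,0,0,0,0,1,0,0,0,0,0,0,1]
}}

```text
clock: 3.98
eef_pos: [466.0, -180.7, 92.6]
tool_rot: [3.141, -0.0, 1.221]
force: [0.1, -0.3, 4.9]
width: 9.3
gripper_force: 59.3
```

```bash
python3 - <<'E'
from cell import ctrl
import cv2,numpy as np
s=ctrl.read_state();print({k:np.round(s[k],2).tolist() for k in("eef_pos","tool_rot","force","torque","width","gripper_force")})
E
```

```text
{'eef_pos': [465.98, -180.67, 92.64], 'tool_rot': [3.14, -0.0, 1.22], 'force': [0.07, -0.3, 4.93], 'torque': [0.07, 0.01, 0.01], 'width': 9.31, 'gripper_force': 59.26}
```

{"op": "carry_out", "data": {
  "deltas": [0,0,0,0,0,-0.01,1,0,0,0,0,0,-0.015,1,0,0,0,0,0,-0.025,1,0,0,0,0,0,-0.03,1,0,0,0,0,0,-0.03,1,0,0,0,0,0,-0.02,1,0,0,0,0,0,0,1,0,0,0,0,0,0,1]
}}

```text
clock: 4.97
eef_pos: [465.2, -180.1, 222.0]
tool_rot: [-3.141, -0.0, 1.222]
force: [-0.6, -0.4, -0.8]
width: 9.4
gripper_force: 58.5
```

```bash
python3 - <<'E'
from cell import ctrl
from plan import *
import cv2,numpy as np
s=ctrl.read_state();print({k:np.round(s[k],2).tolist() for k in("eef_pos","tool_rot","force","torque","width","gripper_force")})
ims=[ctrl.get_image(n)[:,:,::-1] for n in("scene","top")]
for n,i in zip(("scene","top"),ims): cv2.imwrite(f"pics/{n}1.png",i)
a=cv2.resize(ims[0][140:290,190:390],(800,600),interpolation=cv2.INTER_CUBIC);b=cv2.resize(ims[1][200:350,300:500],(400,300))
cv2.imwrite("pics/z2.png",a)
# box approach: panel centre ~10 mm on -x side of slot, yaw 102.6
u=np.radians(12.6);c=np.array([575.8,89.8])-16*np.array([np.cos(u),np.sin(u)])
p=s["eef_pos"];y=np.degrees(s["tool_rot"][2]);e=np.array([*c,p[2],102.6]);st=np.array([*p,y]);print(e)
rows(st,[st+(e-st)*f for f in np.linspace(0,1,9)[1:]],1)
E
```

```text
{'eef_pos': [465.21, -180.14, 221.95], 'tool_rot': [-3.14, -0.0, 1.22], 'force': [-0.55, -0.43, -0.77], 'torque': [-0.01, 0.03, -0.04], 'width': 9.38, 'gripper_force': 58.53}
[560.18533181  86.30970814 221.95440031 102.6       ]
[0, 0, -4.08, 0.0354, -0.0002, -0.0, 1]
[0, 0, -4.08, 0.0353, 0.0023, -0.0, 1]
[0, 0, -4.08, 0.035, 0.0048, -0.0, 1]
[0, 0, -4.08, 0.0346, 0.0073, -0.0, 1]
[0, 0, -4.08, 0.034, 0.0097, -0.0, 1]
[0, 0, -4.08, 0.0332, 0.0121, -0.0, 1]
[0, 0, -4.08, 0.0323, 0.0144, -0.0, 1]
[0, 0, -4.08, 0.0312, 0.0167, -0.0, 1]
```

View pics/z2.png

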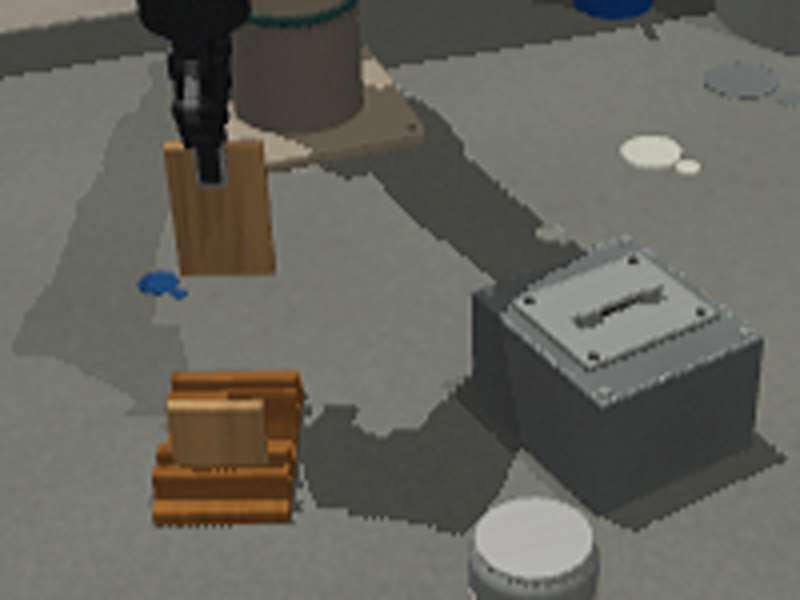

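The panel hangs upright in the gripper with its foot corners at crop (180,275) and (275,275). The short panel is undisturbed. I'll move to the near side of the slot.

{"op": "carry_out", "data": {
  "deltas": [0,0,-4,0.0355,0,0,1,0,0,-4,0.0355,0.0025,0,1,0,0,-4,0.035,0.005,0,1,0,0,-4,0.0345,0.0075,0,1,0,0,-4,0.034,0.0095,0,1,0,0,-4.1,0.033,0.012,0,1,0,0,-4.1,0.0325,0.0145,0,1,0,0,-4.4,0.031,0.0165,0,1,0,0,0,0,0,0.008,1,0,0,0,0,0,0,1,0,0,0,0,0,0,1]
}}

```text
clock: 6.45
eef_pos: [561.9, 83.7, 214.0]
tool_rot: [-3.14, 0.001, 1.788]
force: [0.5, 0.7, -0.3]
width: 9.1
gripper_force: 58.6
```

```bash
sed -i 's/^def ray/from functools import lru_cache\n_C={n:ctrl.calibration(n) for n in ("scene","top")}\ndef ray/;s/c=ctrl.calibration(n)/c=_C[n]/' h.py; python3 - <<'E'
from h import *
s=ctrl.read_state();print({k:np.round(s[k],2).tolist() for k in("eef_pos","tool_rot","force","torque","width","gripper_force")})
ims=[ctrl.get_image(n)[:,:,::-1] for n in("scene","top")]
for n,i in zip(("scene","top"),ims): cv2.imwrite(f"pics/{n}2.png",i)
cv2.imwrite("pics/z3.png",cv2.resize(ims[0][160:250,290:410],(800,600),interpolation=cv2.INTER_CUBIC))
p=s["eef_pos"];u=np.radians(12.6);X=np.array([np.cos(u),np.sin(u)]);Y=np.array([-X[1],X[0]])
foot=p[2]-92.6+12
for z in (foot,foot+110):
  for y in(-35,35): print("expected corner",z,y,proj("scene",[*(p[:2]+5*X+y*Y),z]))
d=p[:2]-np.array([575.8,89.8]);print("offset from seen slot x,y",d@X,d@Y)
for y in (-37,-20,20,37): print("ear top/bottom",y,proj("scene",[*(np.array([575.8,89.8])+10*X+y*Y),124]),proj("scene",[*(np.array([575.8,89.8])+10*X+y*Y),112]))
E
```

```text
{'eef_pos': [561.95, 83.71, 214.0], 'tool_rot': [-3.14, 0.0, 1.79], 'force': [0.52, 0.7, -0.26], 'torque': [0.01, -0.04, -0.0], 'width': 9.06, 'gripper_force': 58.57}
expected corner 133.39894771563613 -35 [332.14617619 213.32129703]
expected corner 133.39894771563613 35 [350.94226414 206.02189607]
expected corner 243.39894771563613 -35 [332.89187206 181.22422703]
expected corner 243.39894771563613 35 [352.62975292 174.31884905]
offset from seen slot x,y -14.84862240279548 -2.923658150797839
ear top/bottom -37 [336.22320194 219.01546139] [336.12381497 222.31123153]
ear top/bottom -20 [340.86889232 217.17024194] [340.74502131 220.45745459]
ear top/bottom 20 [351.59574946 212.90964689] [351.41642555 216.17666692]
ear top/bottom 37 [356.06998027 211.13252937] [355.86797239 214.39094815]
```

View pics/z3.png

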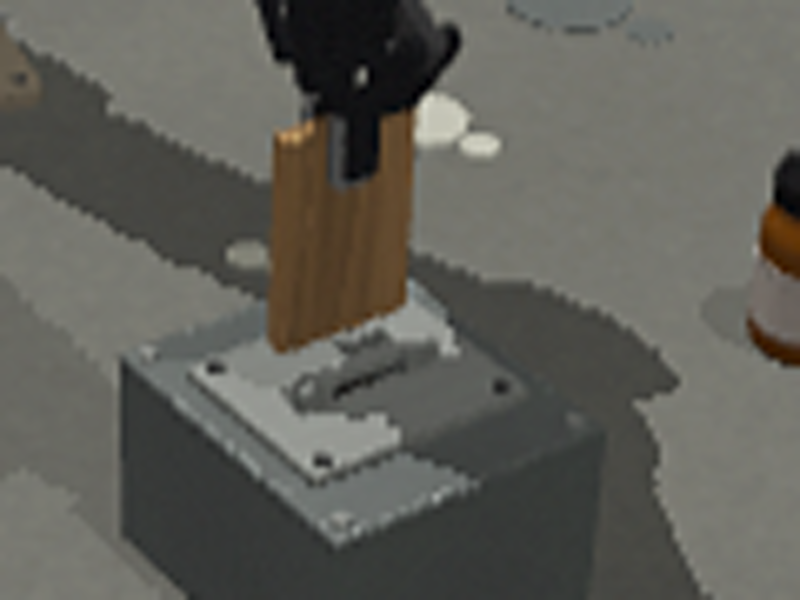

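The panel's foot corners are at scene (331.8,212.8) and (350.8,205.5), within about 0.5 px of what I predicted. I'll check the plate in the same view, so calibration bias cancels.

```bash
python3 - <<'E'
from h import *
np.set_printoptions(precision=1,suppress=True)
s=cv2.imread("pics/scene0.png");s2=cv2.imread("pics/scene2.png")
c0=np.array([575.8,89.8]);u=np.radians(12.6);X=np.array([np.cos(u),np.sin(u)]);Y=np.array([-X[1],X[0]])
def loc(p,c): d=p[:2]-c;return np.array([d@X,d@Y])
# plate by bright mask, scene0
for c in blobs(s,(305,195,75,50),(0,0,108),(180,40,255),100):
    w=np.array([loc(onz("scene",p,112),c0) for p in c]);print("plate local extents",np.percentile(w,[1,99],axis=0),len(c),w.min(0),w.max(0))
    r=cv2.minAreaRect(w.astype(np.float32));print(r)
# dark slot scene0
for c in blobs(s,(325,205,40,26),(0,0,0),(180,255,80),3):
    w=np.array([loc(onz("scene",p,112),c0) for p in c]);print("slot dark scene",w.min(0),w.max(0))
z=cv2.resize(s[200:236,315:373],(800,497),interpolation=cv2.INTER_CUBIC);cv2.imwrite("pics/z4.png",cv2.convertScaleAbs(z,alpha=1.2))
# panel light wood now, y extent on front face plane near the foot
p=np.array([561.95,83.71])
for c in blobs(s2,(320,175,40,45),(8,90,40),(25,255,255),50):
    o=[ray("scene",q) for q in c];n=np.r_[X,0];P0=np.r_[p+5*X,0]
    w=np.array([a+d*((P0-a)@n)/(d@n) for a,d in o]);L=np.array([np.r_[loc(v,p),v[2]] for v in w])
    for z0 in(150,165,180,200): 
        k=abs(L[:,2]-z0)<4;print(z0,L[k,1].min(),L[k,1].max())
    print("zmin",L[:,2].min())
E
```

```text
plate local extents [[-167.8 -153.1]
 [  89.4  164.7]] 1053 [-171.5 -156.2] [ 90.3 169.1]
((-3.2033004760742188, 0.872711181640625), (242.35311889648438, 242.80160522460938), 56.16136169433594)
slot dark scene [ 48.8 -18.8] [55.1 -3.8]
slot dark scene [ -6.6 -37.8] [ 8.7 39.2]
150 -43.6419546612958 31.804023713317264
165 -43.93751150126067 32.26504592133548
180 -43.198474543604675 32.07673666088323
200 -43.734518705338466 32.83348907070048
zmin 136.2733910913878
```

View pics/z4.png

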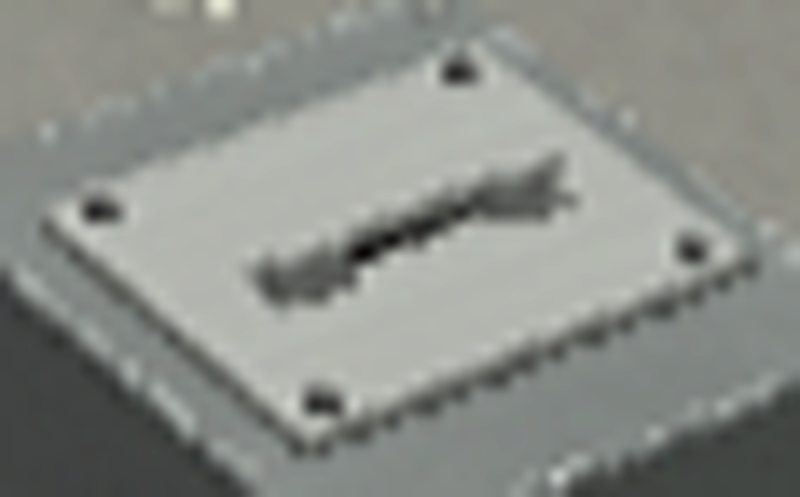

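```bash
python3 - <<'E'
from h import *
np.set_printoptions(precision=1,suppress=True)
c0=np.array([575.8,89.8])
def ax(deg): u=np.radians(deg);return np.array([np.cos(u),np.sin(u)]),np.array([-np.sin(u),np.cos(u)])
X,Y=ax(12.6)
def loc(p,c,X,Y): d=p[:2]-c;return np.array([d@X,d@Y])
S=[(458,70),(100,210),(322,402),(692,248)]
w=np.array([onz("scene",(a/13.79+315-.46,b/13.79+200-.46),112)[:2] for a,b in S])
print("screws scene",[loc(v,c0,X,Y) for v in w],"mean",loc(w.mean(0),c0,X,Y))
T=[(64,118),(194,92),(216,201),(85,229)]
w=np.array([onz("top",(a/3.738+240-.37,b/3.75+205-.37),112)[:2] for a,b in T])
print("screws top",[loc(v,c0,X,Y) for v in w],"mean",loc(w.mean(0),c0,X,Y))
def panel(f,roi,p,deg,zs):
    X,Y=ax(deg);s=cv2.imread(f);p=np.array(p)
    o=ray("scene",(320,240))[0];print("cam dir local",loc(o,p,X,Y))
    for c in blobs(s,roi,(8,90,40),(25,255,255),50):
        n=np.r_[X,0];P0=np.r_[p+5*X,0];L=[]
        for q in c:
            a,d=ray("scene",q);v=a+d*((P0-a)@n)/(d@n);L.append(np.r_[loc(v,p,X,Y),v[2]])
        L=np.array(L)
        for z0 in zs:
            k=abs(L[:,2]-z0)<4
            if k.any():print(z0,L[k,1].min(),L[k,1].max(),L[k,1].min()/2+L[k,1].max()/2)
panel("pics/scene1.png",(225,170,40,45),(465.2,-180.1),-20,(150,165,180,200))
panel("pics/scene2.png",(320,175,40,45),(561.95,83.71),12.5,(150,165,180,200))
panel("pics/scene0.png",(225,205,40,27),(466,-180.7),-20,(60,80,100,110))
E
```

```text
screws scene [array([-46.8,  48.8]), array([-46.1, -50.3]), array([ 38.7, -51.3]), array([38., 49.])] mean [-4.1 -0.9]
screws top [array([41.8, 49.8]), array([ 40.8, -49.7]), array([-43.2, -49. ]), array([-43.3,  50.6])] mean [-1.   0.4]
cam dir local [1128.4  187.3]
150 -35.32977513652606 34.83852237180322 -0.24562638236141865
165 -35.36178533435138 34.49939463067507 -0.4311953518381557
180 -34.95925686675774 34.824201186018016 -0.0675278403698627
200 -35.18760147122708 34.60193688665928 -0.29283229228390084
cam dir local [ 900.8 -684.9]
150 -43.578629276190334 31.76828243305267 -5.905173421568833
165 -43.87384158995564 32.228631190626544 -5.822605199664547
180 -42.40224194460956 32.04059710783952 -5.18082241838502
200 -43.67108538313657 32.7962428330848 -5.437421275025887
cam dir local [1127.4  187.6]
60 -34.92199547368681 35.00825923922541 0.04313188276929836
80 -34.29687664022363 34.87808808552729 0.29060572265182927
100 -34.4357766295994 35.11390940608049 0.3390663882405427
110 -34.481544579636015 35.085490620873664 0.30197302061882425
```

Slot and panel agree to 1–2 mm along y. I'll shift +2 mm along y and lower the foot to about 5 mm over the plate.

{"op": "carry_out", "data": {
  "deltas": [0,0,0,0.002,0,0.004,1,0,0,0,0,0,0.006,1,0,0,0,0,0,0.004,1,0,0,0,0,0,0.002,1,0,0,0,0,0.003,0,1,0,0,0,0,0.003,0,1,0,0,0,0,0.002,0,1,0,0,0,0,0,0,1,0,0,0,0,0,0,1]
}}

```text
clock: 7.68
eef_pos: [569.7, 89.0, 198.3]
tool_rot: [-3.141, -0.0, 1.79]
force: [1.1, 0.0, -2.0]
width: 8.9
gripper_force: 58.6
```

{"op": "carry_out", "data": {
  "deltas": [0,0,0,-0.0015,0.001,0,1,0,0,0,0,0.001,0,1,0,0,0,0,0.001,0,1,0,0,0,0,0,0,1,0,0,0,0,0,0,1]
}}

```text
clock: 8.3
eef_pos: [573.0, 88.2, 198.3]
tool_rot: [-3.142, -0.0, 1.79]
force: [0.1, 0.1, -0.8]
width: 9.0
gripper_force: 58.6
```

{"op": "carry_out", "data": {
  "deltas": [0,0,0,0,0.001,0,1,0,0,0,0,0.001,0,1,0,0,0,0,0,0,1,0,0,0,0,0,0,1]
}}

```text
clock: 8.8
eef_pos: [574.9, 88.6, 198.3]
tool_rot: [-3.141, -0.0, 1.79]
force: [0.2, -0.5, -0.5]
width: 8.7
gripper_force: 58.6
```

{"op": "carry_out", "data": {
  "deltas": [0,0,0,0,0.001,0,1,0,0,0,0,0,0,1,0,0,0,0,0,0,1]
}}

```text
clock: 9.18
eef_pos: [575.9, 88.8, 198.3]
tool_rot: [-3.141, -0.0, 1.79]
force: [0.4, -0.2, -0.0]
width: 8.9
gripper_force: 58.6
```

{"op": "carry_out", "data": {
  "deltas": [0,0,0,0,0.001,0,1,0,0,0,0,0,0,1,0,0,0,0,0,0,1]
}}

```text
clock: 9.55
eef_pos: [576.2, 88.9, 198.1]
tool_rot: [-3.14, -0.0, 1.79]
force: [-2.4, -0.1, 0.4]
width: 9.4
gripper_force: 58.6
```

{"op": "carry_out", "data": {
  "deltas": [0,0,0,0,0.0007,0,1,0,0,0,0,0,0,1,0,0,0,0,0,0,1]
}}

```text
clock: 9.93
eef_pos: [576.6, 89.0, 198.1]
tool_rot: [-3.139, -0.0, 1.79]
force: [-4.9, -1.1, 1.8]
width: 8.9
gripper_force: 58.9
```

The ears are felt at TCP x≈576.1, with about 5 N. I'll back off 1.8 mm and lower.

{"op": "carry_out", "data": {
  "deltas": [0,0,0,0,-0.0018,0,1,0,0,0,0,0,0,1,0,0,0,0,0,0.002,1,0,0,0,0,0,0.002,1,0,0,0,0,0,0.002,1,0,0,0,0,0,0,1,0,0,0,0,0,0,1]
}}

```text
clock: 10.8
eef_pos: [576.0, 88.8, 192.2]
tool_rot: [3.141, 0.0, 1.79]
force: [-2.6, -1.5, -1.2]
width: 9.1
gripper_force: 58.6
```

{"op": "carry_out", "data": {
  "deltas": [0,0,0,0,-0.0003,0.001,1,0,0,0,0,0,0.001,1,0,0,0,0,0,0,1,0,0,0,0,0,0,1]
}}

```text
clock: 11.3
eef_pos: [575.9, 88.8, 190.3]
tool_rot: [3.141, 0.0, 1.79]
force: [-0.9, -0.7, -0.7]
width: 9.0
gripper_force: 58.7
```

{"op": "carry_out", "data": {
  "deltas": [0,0,0,0,0,0.001,1,0,0,0,0,0,0.001,1,0,0,0,0,0,0.001,1,0,0,0,0,0,0,1,0,0,0,0,0,0,1]
}}

```text
clock: 11.92
eef_pos: [575.7, 88.7, 187.3]
tool_rot: [3.141, 0.0, 1.79]
force: [-0.7, 0.4, -0.3]
width: 9.2
gripper_force: 58.7
```

The foot is about 5 mm below the plate with no resistance, so it is in the slot.

{"op": "carry_out", "data": {
  "deltas": [0,0,0,0,0,0.0015,1,0,0,0,0,0,0.0015,1,0,0,0,0,0,0.0015,1,0,0,0,0,0,0.0015,1,0,0,0,0,0,0,1,0,0,0,0,0,0,1]
}}

```text
clock: 12.68
eef_pos: [575.6, 88.8, 181.3]
tool_rot: [3.142, -0.0, 1.79]
force: [0.3, -1.1, -0.6]
width: 9.0
gripper_force: 58.7
```

{"op": "carry_out", "data": {
  "deltas": [0,0,0,0,0,0.0015,1,0,0,0,0,0,0.0015,1,0,0,0,0,0,0.0015,1,0,0,0,0,0,0.0015,1,0,0,0,0,0,0.0015,1,0,0,0,0,0,0,1]
}}

```text
clock: 13.42
eef_pos: [575.6, 88.7, 173.8]
tool_rot: [3.141, -0.0, 1.79]
force: [0.3, -0.2, 0.8]
width: 9.0
gripper_force: 59.0
```

{"op": "carry_out", "data": {
  "deltas": [0,0,0,0,0,0.0015,1,0,0,0,0,0,0.0015,1,0,0,0,0,0,0.0015,1,0,0,0,0,0,0.0015,1,0,0,0,0,0,0.0015,1,0,0,0,0,0,0,1]
}}

```text
clock: 14.18
eef_pos: [575.6, 88.8, 166.1]
tool_rot: [3.142, 0.0, 1.79]
force: [0.4, -0.2, 0.6]
width: 9.2
gripper_force: 58.9
```

{"op": "carry_out", "data": {
  "deltas": [0,0,0,0,0,0.0015,1,0,0,0,0,0,0.0015,1,0,0,0,0,0,0.0015,1,0,0,0,0,0,0.0015,1,0,0,0,0,0,0.0015,1,0,0,0,0,0,0,1]
}}

```text
clock: 14.92
eef_pos: [575.5, 88.8, 158.5]
tool_rot: [-3.141, 0.0, 1.79]
force: [0.4, 0.9, -0.7]
width: 9.4
gripper_force: 58.6
```

```bash
python3 - <<'E'
from h import *
im=ctrl.get_image("scene")[:,:,::-1];cv2.imwrite("pics/z5.png",cv2.resize(im[160:250,290:410],(800,600),interpolation=cv2.INTER_CUBIC))
E
```

View pics/z5.png

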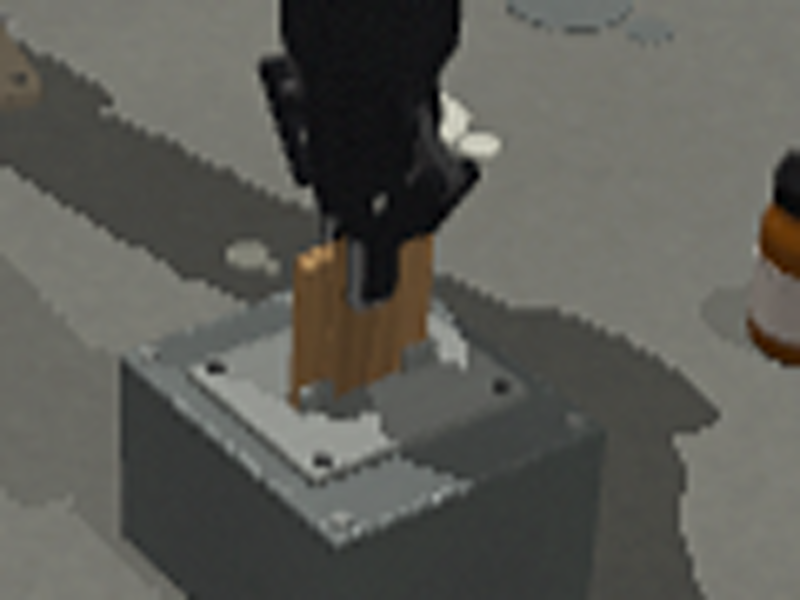

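The panel stands in the slot behind both ears (crop (310,395) and (415,352)). I'll keep pushing.

{"op": "carry_out", "data": {
  "deltas": [0,0,0,0,0,0.0015,1,0,0,0,0,0,0.0015,1,0,0,0,0,0,0.0015,1,0,0,0,0,0,0.0015,1,0,0,0,0,0,0.0015,1,0,0,0,0,0,0.0015,1]
}}

```text
clock: 15.72
eef_pos: [575.5, 88.7, 149.7]
tool_rot: [-3.142, -0.0, 1.79]
force: [-0.2, 0.3, 1.4]
width: 9.1
gripper_force: 59.0
```

{"op": "carry_out", "data": {
  "deltas": [0,0,0,0,0,0.002,1,0,0,0,0,0,0.002,1,0,0,0,0,0,0.002,1,0,0,0,0,0,0.002,1,0,0,0,0,0,0.002,1,0,0,0,0,0,0.002,1,0,0,0,0,0,0.002,1]
}}

```text
clock: 16.6
eef_pos: [575.5, 88.7, 135.7]
tool_rot: [-3.142, 0.0, 1.79]
force: [-0.1, -0.9, 2.4]
width: 8.8
gripper_force: 59.0
```

{"op": "carry_out", "data": {
  "deltas": [0,0,0,0,0,0.002,1,0,0,0,0,0,0.002,1,0,0,0,0,0,0.002,1,0,0,0,0,0,0.002,1,0,0,0,0,0,0.002,1,0,0,0,0,0,0.002,1,0,0,0,0,0,0.002,1,0,0,0,0,0,0,1]
}}

```text
clock: 17.6
eef_pos: [575.5, 88.7, 121.4]
tool_rot: [-3.141, 0.0, 1.79]
force: [1.0, 0.3, -1.2]
width: 9.1
gripper_force: 58.7
```

{"op": "carry_out", "data": {
  "deltas": [0,0,0,0,0,0,-0.5,0,0,0,0,0,0,-0.5,0,0,0,0,0,0,-0.5,0,0,0,0,0,-0.015,-0.5,0,0,0,0,0,-0.02,-0.5,0,0,0,0,0,-0.02,-0.5,0,0,0,0,0,0,1,0,0,0,0,0,0,1,0,0,0,0,0,0,1,0,0,0,0,0,0,1,0,0,0,0,0,0,1]
}}

```text
clock: 18.98
eef_pos: [575.3, 88.7, 176.4]
tool_rot: [-3.141, 0.0, 1.79]
force: [0.3, 0.6, 1.4]
width: 0.1
gripper_force: 0.0
```

```bash
python3 - <<'E'
from h import *
im=ctrl.get_image("scene")[:,:,::-1];cv2.imwrite("pics/z6.png",cv2.resize(im[160:250,290:410],(800,600),interpolation=cv2.INTER_CUBIC))
E
```

```text
(no output)
```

View pics/z6.png

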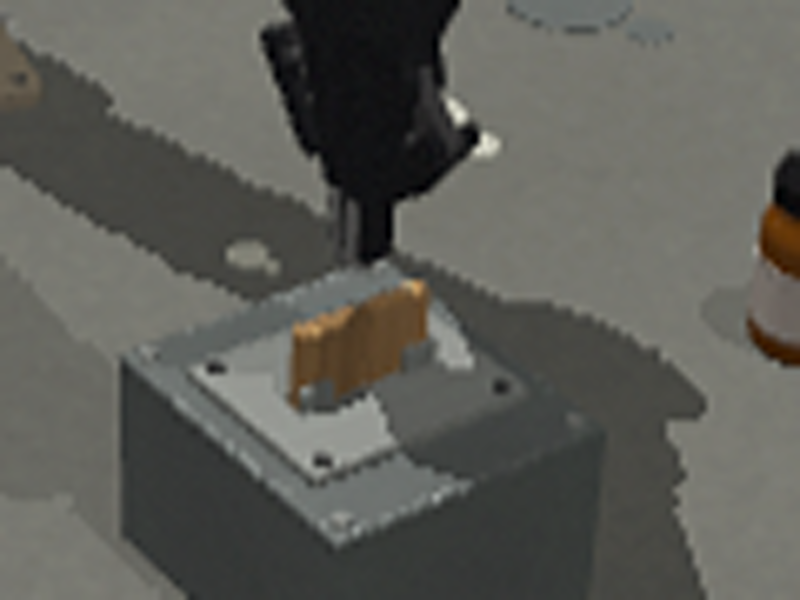

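The panel stays put, its top edge about 38 mm above the plate (crop (295,330)–(425,285)). The shut fingertips are above its middle. Next I push down with them.

{"op": "carry_out", "data": {
  "deltas": [0,0,0,0,0.0005,0.01,1,0,0,0,0,0,0.008,1,0,0,0,0,0,0.004,1,0,0,0,0,0,0.002,1,0,0,0,0,0,0.001,1,0,0,0,0,0,0.001,1,0,0,0,0,0,0.001,1]
}}

```text
clock: 19.9
eef_pos: [576.2, 88.8, 150.2]
tool_rot: [3.141, -0.0, 1.79]
force: [-0.8, -0.3, 2.7]
width: 0.0
gripper_force: 1.3
```

{"op": "carry_out", "data": {
  "deltas": [0,0,0,0,0,0.001,1,0,0,0,0,0,0.001,1,0,0,0,0,0,0.001,1,0,0,0,0,0,0.001,1]
}}

```text
clock: 20.4
eef_pos: [576.2, 88.9, 145.8]
tool_rot: [3.141, 0.0, 1.79]
force: [0.3, 0.3, 1.8]
width: -0.2
gripper_force: 1.1
```

{"op": "carry_out", "data": {
  "deltas": [0,0,0,0,0,0.0015,1,0,0,0,0,0,0.0015,1,0,0,0,0,0,0.0015,1,0,0,0,0,0,0.0015,1,0,0,0,0,0,0.0015,1,0,0,0,0,0,0.0015,1,0,0,0,0,0,0.0015,1,0,0,0,0,0,0.0015,1,0,0,0,0,0,0.0015,1,0,0,0,0,0,0.0015,1]
}}

```text
clock: 21.65
eef_pos: [576.0, 88.9, 130.7]
tool_rot: [3.142, -0.0, 1.79]
force: [1.1, -0.2, 0.2]
width: 0.0
gripper_force: 0.9
```

{"op": "carry_out", "data": {
  "deltas": [0,0,0,0,0,0.0015,1,0,0,0,0,0,0.0015,1,0,0,0,0,0,0.0015,1,0,0,0,0,0,0.0015,1,0,0,0,0,0,0.0015,1,0,0,0,0,0,0.0015,1,0,0,0,0,0,0,1]
}}

```text
clock: 22.52
eef_pos: [575.6, 88.8, 121.5]
tool_rot: [-3.141, -0.0, 1.79]
force: [0.9, -0.0, 0.7]
width: -0.1
gripper_force: 0.3
```

{"op": "carry_out", "data": {
  "deltas": [0,0,0,0,0,0.001,1,0,0,0,0,0,0.001,1,0,0,0,0,0,0.001,1,0,0,0,0,0,0.0005,1]
}}

```text
clock: 23.02
eef_pos: [575.7, 88.8, 118.2]
tool_rot: [-3.141, -0.0, 1.79]
force: [-1.1, -0.5, 3.2]
width: -0.1
gripper_force: 1.4
```

{"op": "carry_out", "data": {
  "deltas": [0,0,0,0,0,0.0005,1,0,0,0,0,0,0.0005,1,0,0,0,0,0,0.0005,1]
}}

```text
clock: 23.4
eef_pos: [575.7, 88.8, 116.7]
tool_rot: [-3.141, -0.0, 1.79]
force: [-2.1, -0.4, 3.5]
width: 0.1
gripper_force: 1.6
```

{"op": "carry_out", "data": {
  "deltas": [0,0,0,0,0,0.0005,1,0,0,0,0,0,0.0005,1,0,0,0,0,0,0,1]
}}

```text
clock: 23.78
eef_pos: [575.7, 88.8, 116.1]
tool_rot: [-3.141, -0.0, 1.79]
force: [-3.2, 0.1, 7.1]
width: 0.5
gripper_force: 3.3
```

{"op": "carry_out", "data": {
  "deltas": [0,0,0,0,0,0.0004,1,0,0,0,0,0,0,1]
}}

```text
clock: 24.02
eef_pos: [575.7, 88.8, 116.1]
tool_rot: [-3.141, -0.0, 1.79]
force: [-3.8, -0.9, 9.0]
width: 0.0
gripper_force: 4.7
```

The tip stopped at 116.1 mm (4 mm over the plate) while the force rose to 9 N, so the panel is on the floor of the box. I'll withdraw.

{"op": "carry_out", "data": {
  "deltas": [0,0,0,0,0,-0.005,1,0,0,0,0,0,-0.02,1,0,0,0,0,0,-0.04,1,0,0,0,0,0,-0.05,1,0,0,0,0,0,-0.03,1,0,0,0,0,0,0,1,0,0,0,0,0,0,1]
}}

```text
clock: 24.9
eef_pos: [575.7, 89.0, 259.6]
tool_rot: [-3.141, -0.0, 1.791]
force: [-1.0, 0.7, -0.8]
width: -0.2
gripper_force: 0.0
```

```bash
python3 - <<'E'
from h import *
im=ctrl.get_image("scene")[:,:,::-1];cv2.imwrite("pics/z7.png",cv2.resize(im[160:310,210:410],(800,600),interpolation=cv2.INTER_CUBIC))
E
```

```text
(no output)
```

View pics/z7.png

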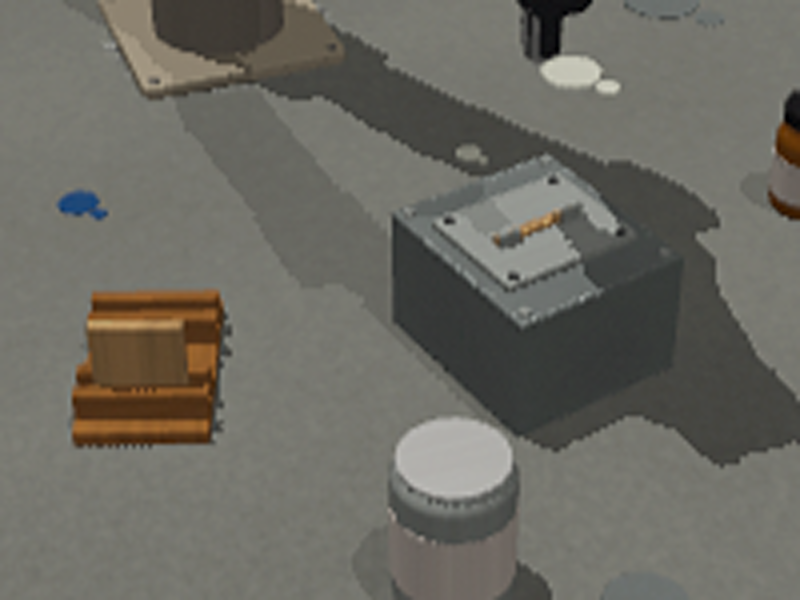

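The panel is nearly flush in the slot (crop (540,225)). The short panel, tin and jar are where they were, and the gripper is clear. Handing in.

```bash
python3 -c "
from cell import ctrl
print(ctrl.finish_job())"
```

```text
the job is handed in; nothing more can be done
None
```

I posted the taller panel through the slot and pushed it onto the box floor, its top about 4 mm above the plate and no push reading over about 9 N. I then released it, left the other things in place and handed the job in; no verdict came back.

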